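Surface probe on the slide warmer's ring mark

ROBOT

A 6-joint arm with a two-finger parallel gripper is mounted at the origin on the work surface. World frame = base frame: x ahead of the robot, y to its left, z up, the work surface at z = 0. Lengths are in mm, angles in rad, forces in N, time in s.
With the tool pointing down it reaches from about 350 to 775 mm from the base axis. Payload 7.3 kg.
Tool frame: the origin (TCP) lies between the finger pads; the fingertips stand 14 mm ahead of it and the grasp point (between the pads) lies 5 mm behind it; z points along the fingers, y is the line along which they close (so a half turn about z gives the same grasp; the last joint's range is limited). The gripper opens to 92 mm and grips with 3 to 60 N. Pads are 19 mm wide; open, the fingers measure 130 mm over their backs; the gripper's body (75 mm by 190 mm) begins 47 mm behind the grasp point.
Start: joints at [1.014, 0.342, 1.524, -0, 1.275, -0.146], TCP at [209.644, 481.349, 202.941] pointing down, gripper open.
Joint ranges: [-2.53, 2.53], [-0.77, 2.02], [0.04, 2.7], [-1, 4.14], [0.28, 2.66], [-3.11, 3.11]. Speed limits (rad/s): [2.57, 2.57, 3.14, 3.14, 3.14, 3.14].

INTERFACE

Orientations are given as [roll, pitch, yaw] about the fixed x, y, z axes, in that order (R = Rz(yaw) Ry(pitch) Rx(roll)).
In Python, from plant import get_obs, cams, close_job gives the robot as it stands. The module is installed in compiled form; this text tells all that it offers.
- The arm moves only by the shell command python3 -m creep 'ROWS'. ROWS is JSON, a list of rows, each an object of numbers: "hand": the opening, from 0 (shut) to 1 (fully open); "tx", "ty", "tz": the shift along the tool's x, y, z in m; "spin": the turn about the tool's z in degrees. In form: [{"hand": .., "tx": .., "ty": .., "tz": .., "spin": ..}, ...]. A call has 1 to 5 rows; each row shifts and turns the commanded pose from where the row before left it, along the tool's axes as they then stand; what a row does not reach is not made up. A row lasts 1/8 s, in which the tool goes at most 62.5 mm and 10.7 degrees, less where a joint would pass 70% of its speed; a pose out of reach is approached as far as the arm can. A call is refused whole if a number of a shift passes 0.0625 or a number of a turn 10.7, either way. A call with a gripper value outside its range is refused whole. The fingers move at their own pace and stop on an object; the grip force is fixed at half the most. Time passes only in rows, so rows that do not move let the fingers close. It gives the time, the measured TCP pose, the force, the opening and the grip force at its end, in the units of the state.
- get_obs(): the state, without advancing time (a new reading comes with each control period).
- cams.capture(name): name is "side" or "top"; returns a dict with "color" (420x560x3 uint8, red, green, blue), "K" (3x3 intrinsics, pixels), "k1" (the pictures are not rectified: a ray, as slopes to the right and down, at radius r is drawn at 1 + k1 r^2 times it, then the intrinsics apply), "R" (3x3) and "t" (3): a world point X has camera coordinates R X + t. Camera axes: x right, y down, z forward; pixel columns grow to the right and rows downward; lengths in mm; the calibration is good to about 2 mm. A picture is of the moment at which its call begins. There is no depth.
- close_job(): hands the job in; it is judged then, once.
The state is a dict: "time": time; "joint_positions": joint angles; "dq": joint speeds; "tau": joint torques, N m; "tool_pos": TCP position; "tcp_rot": TCP orientation; "contact_force": force on the tool from outside, world axes, zero at the start; "moment": the same for the moment, N m; "grip_width": finger opening in mm; "finger_force": force on a finger pad.
Only numpy, scipy, OpenCV 4.12 (cv2) and the standard library are available. Lean on these libraries where they do the work, as an engineer would, in place of code of your own. Each camera call takes 0.05 s, during which the arm holds its last target. There are 200 camera calls.

TASK

Check the slide warmer: take the square-handled surface probe out of its rack, bring its sprung foot gently down inside the ring engraved on the sloping plate, and hold it there, square to the plate, pressed lightly so that the foot is about half way into the probe. Finish while still gripping the probe and holding it steady like that; leave everything else where it is.

Things in the scene. Friction and masses are not known exactly. Their poses are not given: they have to be found in the camera images.
- probe: surface probe, about 0.135 kg, upright in a hole of the rack, hanging by its collar. Origin at the centre of the stem's lower end, z along it to the handle, x and y square to the handle's flats. Steel stem, 18 mm round, z 0 to 55 mm; black collar, 36 mm round, to 61; dark grey handle, 26 x 26 mm, to 131; black cap to 135. It holds a sprung foot (see joint foot)
- foot_face (a point): centre of the flat underside of the probe's sprung steel foot (a disc 12 mm across on an 8 mm rod, on the probe's axis), 20 mm below the probe's origin when fully out
- foot (a joint): how far the foot is pushed into the probe, m: 0 fully out, 0.015 fully in. A light spring: it takes about 0.8 N to start it moving and 0.2 N more for every mm (2.3 N at the middle of its travel)
- rack: white rack fixed to the bench: a plate 70 x 170 mm, top 95 mm above the bench, on legs at its ends, with two 25 mm through holes 100 mm apart along its y, each 50 mm from the middle. Origin on the bench below its middle. The probe and the pipette hang in the holes, either way round
- plate: the slide warmer's rigid, fixed aluminium plate, 236 x 264 mm, sloping 20 degrees, high side away from the robot. Origin at the centre of its upper face, 85 mm above the bench; z square out of the face, x up the slope, y across. An 8 mm high ledge runs along the low edge; 1 mm thick glass slides lie on the lowest 80 mm of the slope
- ring_mark: the ring engraved in the plate, 28 mm across, dark lines. Origin at its centre on the plate's face, z square out of the face. It is one of three marks in a row across the plate, 75 mm apart and 20 mm up the slope from the plate's middle, in any order
- cross_mark: the cross engraved in the plate, 26 mm; origin at its centre (not the one wanted)
- square_mark: the square engraved in the plate, 24 mm; origin at its centre (not the one wanted)
- jar: lidded glass jar, 64 mm across, 85 mm tall; origin under it on the bench (to be left alone)
- vial: amber glass vial, 26 mm across, 50 mm tall; origin under it on the bench (to be left alone)
- beaker: glass beaker, 72 mm across, 95 mm tall; origin under it on the bench (to be left alone)
- dishes: stack of clear glass dishes, 90 mm across, 45 mm tall; origin under it on the bench (to be left alone)
- mortar: white ceramic mortar bowl, 100 mm across, 55 mm tall; origin under it on the bench (to be left alone)
- tiprack: yellow block with small holes, 80 x 120 x 45 mm; origin under it on the bench (to be left alone)
- tweezers: steel tweezers lying flat, 130 mm long; origin under it on the bench (to be left alone)
- pipette: white pipette with a round, 22 to 26 mm handle and a push button on top, hanging by its collar in the other hole of the rack; origin at the lower end of its stem (to be left alone)

How it is judged:
By the outcome, as a careful person would: the job done as asked, in the order asked, and still so for the second after the job is handed in, while the arm keeps its last pose, push and grip.
It also fails if it takes over 32 s, if anything falls off the work surface, if the arm or the gripper's body presses on something with over 40 N, if the wrist force passes 120 N, or if a joint passes its speed limit or range.

## Working session

There is one attempt and no reset: what is moved stays moved. The work goes in short steps, Python scripts to look and compute and a shell command to move; the robot and the scene stay as the last step left them, time stands still between calls to the robot, and variables do not carry over. Pictures are saved under pics/ and viewed, at most 10 in all, crops included, and the job is handed in when it is done.

```bash
mkdir -p pics; cat > h.py <<'E'
import numpy as np, cv2
from plant import get_obs, cams, close_job
def ray(c,u,v):
    K=c["K"];x=(u-K[0][2])/K[0][0];y=(v-K[1][2])/K[1][1]
    rd=np.hypot(x,y);r=rd
    for _ in range(30): r=rd/(1+c["k1"]*r*r)
    s=r/rd if rd>0 else 1
    R=np.array(c["R"]);t=np.array(c["t"])
    d=R.T@np.array([x*s,y*s,1]);return -R.T@t,d/np.linalg.norm(d)
def onplane(c,u,v,p0,n):
    o,d=ray(c,u,v);return o+d*(np.dot(np.array(p0)-o,n)/np.dot(d,n))
def atz(c,u,v,z): return onplane(c,u,v,[0,0,z],np.array([0,0,1.]))
def two(c1,p1,c2,p2):
    o1,d1=ray(c1,*p1);o2,d2=ray(c2,*p2)
    s=np.linalg.lstsq(np.c_[d1,-d2],o2-o1,rcond=None)[0]
    a=o1+s[0]*d1;b=o2+s[1]*d2;return (a+b)/2,np.linalg.norm(a-b)
def proj(c,X):
    p=np.array(c["R"])@np.array(X,float)+np.array(c["t"]);x,y=p[:2]/p[2];f=1+c["k1"]*(x*x+y*y)
    K=c["K"];return np.array([K[0][0]*x*f+K[0][2],K[1][1]*y*f+K[1][2]])
def save(n,c): cv2.imwrite(n,c["color"][:,:,::-1])
E
python3 - <<'E'
from h import *
import pickle
for n in("side","top"):
    c=cams.capture(n);save(f"pics/{n}0.png",c);pickle.dump(c,open(n+"0.pkl","wb"))
    print(n,c["K"],c["k1"],-np.array(c["R"]).T@c["t"],c["R"])
o=get_obs();print(o)
E
```

```text
side [[425.76748523   0.         276.82402926]
 [  0.         425.76748523 209.44355257]
 [  0.           0.           1.        ]] -0.10490751903396527 [ 375.36324219 -691.67248817  801.98538641] [[ 0.97300757 -0.23065893 -0.00726076]
 [-0.17033712 -0.69660867 -0.69693732]
 [ 0.15569691  0.67936206 -0.71709529]]
top [[480.14889358   0.         275.04873753]
 [  0.         480.14889358 205.71283674]
 [  0.           0.           1.        ]] -0.1533997176027722 [ 392.36768816   17.56789618 1279.10069481] [[ 0.02010047 -0.99969509  0.01434188]
 [-0.99442354 -0.02147573 -0.10325026]
 [ 0.10352678 -0.01218652 -0.99455201]]
{'time': 0.1, 'joint_positions': array([ 1.01400491e+00,  3.42649678e-01,  1.52493627e+00,  1.83734777e-05,
        1.27536393e+00, -1.46033126e-01]), 'dq': array([ 0.00169785, -0.0017402 , -0.00293364,  0.00092731,  0.00113571,
        0.0009261 ]), 'tau': array([ 7.83170217e-04, -4.32006848e+01, -2.44694746e+01,  7.17415893e-02,
        5.27692284e-02, -4.51823053e-05]), 'tool_pos': array([209.41653284, 480.99921893, 202.31105717]), 'tcp_rot': array([-3.14025243e+00, -2.14879065e-04,  2.73082886e+00]), 'contact_force': array([ 0.19061613, -0.58356725,  0.46166042]), 'moment': array([-0.01386008, -0.00912766,  0.0075209 ]), 'finger_force': 0.0, 'grip_width': 91.93075182972765}
```

View pics/side0.png

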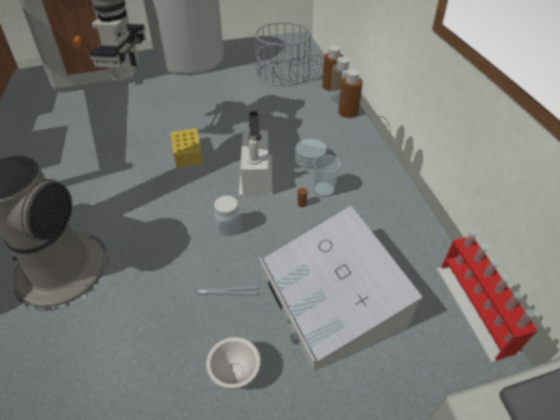

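View pics/top0.png

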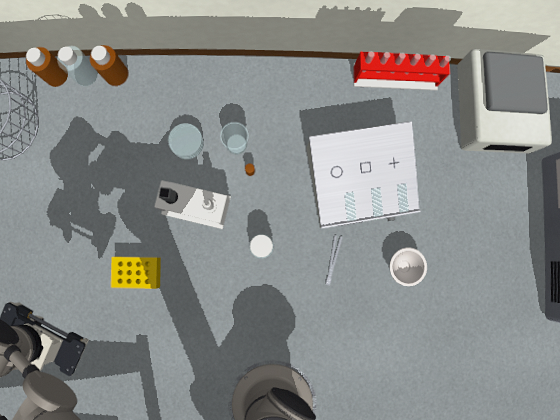

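The side view shows the rack at about (256,165), with the dark probe handle near (254,125) and the white pipette in front of it. The ring is at about (326,245) in the side view and (337,172) in the top view. In the top view the probe cap is at about (168,195). The tool can't tilt, so I'll have to pivot the probe 20° in the grip, using the rack hole as a stop.

```bash
python3 - <<'E'
from h import *
import pickle
s=pickle.load(open("side0.pkl","rb"));t=pickle.load(open("top0.pkl","rb"))
f=lambda c,x,y,w,h,W,H:cv2.resize(c["color"][y:y+h,x:x+w,::-1],(W,H),interpolation=cv2.INTER_CUBIC)
a=f(s,215,95,75,110,400,586)
b=np.vstack([f(t,150,172,90,66,400,293),f(t,300,120,130,95,400,293)])
cv2.imwrite("pics/crop0.png",np.hstack([a,b]))
E
```

```text
(no output)
```

View pics/crop0.png

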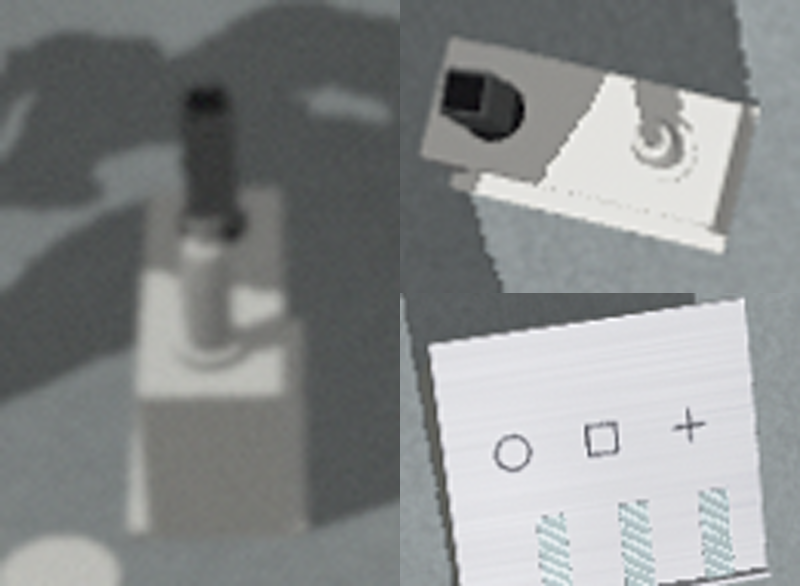

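The crop shows the cap square at top pixels of about (165,192) with the collar down and to its right. The rack plate corners are at crop (452,38), (757,105), (722,235) and (420,157). The ring is at crop (513,453), which is full-image (337,172), followed by the square and then the cross.

```bash
python3 - <<'E'
from h import *
import pickle
s=pickle.load(open("side0.pkl","rb"));t=pickle.load(open("top0.pkl","rb"))
cr=lambda x,y:(150+(x-400)/4.444-.4,172+y/4.444-.4)
P=np.array([atz(t,*cr(*p),95) for p in[(452,38),(757,105),(722,235),(420,157)]])
print("rack corners",P.round(0).tolist()); 
d=P[1]-P[0]+P[2]-P[3];print("len",[round(np.linalg.norm(P[i]-P[(i+1)%4])) for i in range(4)],"yaw long axis",np.degrees(np.arctan2(d[1],d[0])),"c",P.mean(0))
u=d/np.linalg.norm(d);print("holes",P.mean(0)-50*u,P.mean(0)+50*u)
# dark mask side/top
g=t["color"].max(2);np.set_printoptions(linewidth=220)
print(g[184:206,156:182])
g=s["color"].max(2);print(g[108:144:1,246:264])
# ring
def ring(c,x0,y0,x1,y1):
    g=c["color"][y0:y1,x0:x1].min(2).astype(float);b=cv2.medianBlur(g.astype(np.uint8),21).astype(float)
    m=((b-g)>25).astype(np.uint8);y,x=np.nonzero(m);e=cv2.fitEllipse(np.c_[x,y].astype(np.float32));return (e[0][0]+x0,e[0][1]+y0),e[1],m.sum()
for nm,b in(("ring",((314,234,338,257),(327,162,347,182))),("cross",((352,290,372,310),(384,152,404,172)))):
    r1=ring(s,*b[0]);r2=ring(t,*b[1]);print(nm,r1,r2,two(s,r1[0],t,r2[0]))
E
```

```text
rack corners [[574.0, 290.0, 95.0], [539.0, 116.0, 95.0], [466.0, 133.0, 95.0], [506.0, 305.0, 95.0]]
len [177, 75, 176, 70] yaw long axis -102.1483195918709 c [521.38853689 210.7570325   95.        ]
holes [531.9106913  259.63733801  95.        ] [510.86638249 161.87672699  95.        ]
[[101 100  98 101 128 147 146 146 146 144 145 145 146 144 146 146 146 146 146 146 143 143 137 133 124 125]
 [102 100  98 109 137 148 146 145 146 145 146 144 145 145 145 146 146 146 145 147 145 147 147 147 143 145]
 [ 98  98  96 114 143 136 139 150 148 149 147 147 147 148 146 147 145 146 146 144 145 145 146 145 146 147]
 [ 98  97  99 117 124  92  99 112 117 119 124 127 133 133 142 149 147 146 145 146 145 144 147 146 146 145]
 [ 98  97 107 121  87  39  44  50  58  64  73  76  87  95 104 129 145 147 147 145 146 146 144 146 147 146]
 [ 97  97 112 124  64  18  19  21  23  29  31  31  35  68  70  78 114 145 150 148 147 147 145 146 145 145]
 [ 96 100 121 129  58  17  23  21  21  23  25  23  23  69  64  51  67  90 105 141 149 146 147 146 146 145]
 [ 96 100 118 110  45  19  24  26  23  26  23  21  27  68  64 
[... 4121 characters left out ...]
71 167 159 147 127 117 116 118 115 117 120 121]
 [119 123 130 146 154 161 160 154 145 131 116 117 114 117 117 120 118 122]]
ring ((325.0985860824585, 245.5402193069458), (11.232792854309082, 13.036639213562012), np.uint64(60)) ((336.0973119735718, 171.47694301605225), (10.92298412322998, 11.360820770263672), np.uint64(64)) (array([ 605.687805  , -148.88421714,   91.81726133]), np.float64(0.46396052812817196))
cross ((361.75107288360596, 300.63938426971436), (8.493989944458008, 10.147212028503418), np.uint64(44)) ((393.5102138519287, 162.54053401947021), (7.74032735824585, 9.762917518615723), np.uint64(40)) (array([ 633.17686344, -296.76595355,   90.32560117]), np.float64(0.2187121730938598))
```

```bash
python3 - <<'E'
from h import *
import pickle
s=pickle.load(open("side0.pkl","rb"));t=pickle.load(open("top0.pkl","rb"))
print("cap top two",two(s,(253.2,113.4),t,(164.2,192.3)), atz(t,164.2,192.3,175))
# handle edges angle at z=175
a=atz(t,161,187.4,175);b=atz(t,168,188.6,175);print("edge ang",np.degrees(np.arctan2(*(b-a)[1::-1])))
a=atz(t,160.3,188,175);b=atz(t,159,195,175);print("edge ang",np.degrees(np.arctan2(*(b-a)[1::-1])))
# collar: circle fit to right/lower boundary at z~101
pts=[(174.6,190.6),(176.4,193),(176.9,196),(176.9,198),(176.5,199.2),(175.4,201),(173.6,202.6),(170,203.4),(168,202.6),(166,201.2),(164.6,200),(163,199.2)]
Q=np.array([atz(t,*p,101) for p in pts]);A=np.c_[2*Q[:,:2],np.ones(len(Q))];x=np.linalg.lstsq(A,(Q[:,:2]**2).sum(1),rcond=None)[0];print("collar",x[:2],np.sqrt(x[2]+x[0]**2+x[1]**2))
# pipette top
print("collar side proj",proj(s,[x[0],x[1],101]))
E
```

```text
cap top two (array([532.8893828 , 263.06164172, 174.80635584]), np.float64(0.5540423379169905)) [533.14266435 262.99909016 175.        ]
edge ang -98.53190133891243
edge ang 172.079135395382
collar [533.07898228 263.98758842] 17.55333464225677
collar side proj [254.50547255 135.85420511]
```

```bash
python3 -m creep '[{"hand":1,"spin":10.7,"tz":-0.006},{"hand":1,"spin":10.7,"tz":-0.006},{"hand":1,"spin":10.7},{"hand":1,"spin":10.7},{"hand":1,"spin":10.7}]'; python3 -m creep '[{"hand":1,"spin":10.7},{"hand":1,"spin":10.7},{"hand":1,"spin":0.6,"tx":-0.0206,"ty":0.0442},{"hand":1,"tx":-0.0206,"ty":0.0442},{"hand":1,"tx":-0.0206,"ty":0.0442}]'; python3 -m creep '[{"hand":1,"tx":-0.0206,"ty":0.0442},{"hand":1,"tx":-0.0206,"ty":0.0442},{"hand":1,"tx":-0.0206,"ty":0.0442},{"hand":1,"tx":-0.0206,"ty":0.0442},{"hand":1}]'
```

```text
invalid input at $[0]: expected keys hand, tx, ty, tz, spin
invalid input at $[0]: expected keys hand, tx, ty, tz, spin
invalid input at $[0]: expected keys hand, tx, ty, tz, spin
```

All keys are needed in every row.

```bash
python3 -m creep '[{"hand":1,"tx":0,"ty":0,"tz":-0.006,"spin":10.7},{"hand":1,"tx":0,"ty":0,"tz":-0.006,"spin":10.7},{"hand":1,"tx":0,"ty":0,"tz":0,"spin":10.7},{"hand":1,"tx":0,"ty":0,"tz":0,"spin":10.7},{"hand":1,"tx":0,"ty":0,"tz":0,"spin":10.7}]'; python3 -m creep '[{"hand":1,"tx":0,"ty":0,"tz":0,"spin":10.7},{"hand":1,"tx":0,"ty":0,"tz":0,"spin":10.7},{"hand":1,"tx":-0.0206,"ty":0.0442,"tz":0,"spin":0.6},{"hand":1,"tx":-0.0206,"ty":0.0442,"tz":0,"spin":0},{"hand":1,"tx":-0.0206,"ty":0.0442,"tz":0,"spin":0}]'; python3 -m creep '[{"hand":1,"tx":-0.0206,"ty":0.0442,"tz":0,"spin":0},{"hand":1,"tx":-0.0206,"ty":0.0442,"tz":0,"spin":0},{"hand":1,"tx":-0.0206,"ty":0.0442,"tz":0,"spin":0},{"hand":1,"tx":-0.0206,"ty":0.0442,"tz":0,"spin":0},{"hand":1,"tx":0,"ty":0,"tz":0,"spin":0}]'
```

```text
time: 0.72
tool_pos: [209.5, 481.1, 214.5]
tcp_rot: [-3.141, 0.001, 1.791]
contact_force: [-0.4, -0.5, 0.0]
grip_width: 92.0
finger_force: 0.0
time: 1.35
tool_pos: [332.0, 398.9, 214.6]
tcp_rot: [-3.141, 0.0, 1.414]
contact_force: [0.4, 1.1, 0.2]
grip_width: 91.6
finger_force: 0.0
time: 1.98
tool_pos: [495.0, 288.5, 213.9]
tcp_rot: [-3.141, 0.001, 1.409]
contact_force: [-1.3, 0.8, -0.0]
grip_width: 91.8
finger_force: 0.0
```

```bash
python3 -m creep '[{"hand":0.8,"tx":-0.019,"ty":0.0415,"tz":0,"spin":0},{"hand":0.8,"tx":0,"ty":0,"tz":0,"spin":0},{"hand":0.8,"tx":0,"ty":0,"tz":0.03,"spin":0},{"hand":0.8,"tx":0,"ty":0,"tz":0.03,"spin":0},{"hand":0.8,"tx":0,"ty":0,"tz":0.018,"spin":0}]'; python3 - <<'E'
from h import *
s=cams.capture("side");t=cams.capture("top")
f=lambda c,x,y,w,h,W,H:cv2.resize(c["color"][y:y+h,x:x+w,::-1],(W,H),interpolation=cv2.INTER_CUBIC)
cv2.imwrite("pics/c1.png",np.hstack([f(s,205,70,100,140,400,560),f(t,130,150,100,140,400,560)]))
print(get_obs()["tool_pos"],get_obs()["contact_force"])
E
```

```text
time: 2.6
tool_pos: [528.6, 266.4, 135.3]
tcp_rot: [-3.139, 0.001, 1.414]
contact_force: [-0.3, -0.2, 0.3]
grip_width: 73.7
finger_force: 0.0
[528.13996773 266.02116013 134.70459305] [0.1225783  0.5600409  0.26726943]
```

View pics/c1.png

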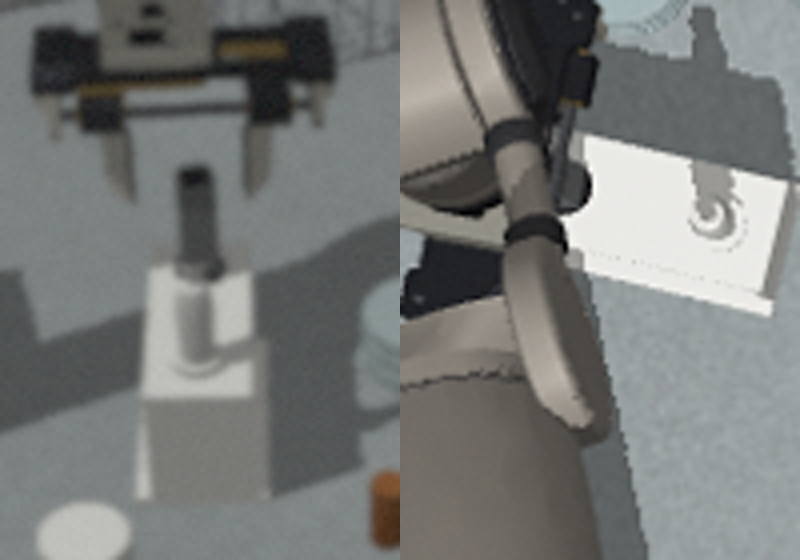

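Side crop: the fingers straddle the handle, with tips near (125,200) and (255,195). They look a little high or far, so I'll check that by projection.

```bash
python3 - <<'E'
from h import *
s=cams.capture("side");o=get_obs();p=o["tool_pos"];print(p,o["tcp_rot"])
y=np.array([.988,-.156,0])
for w in(37,46,65):
  for sg in(-1,1):
    q=proj(s,p+sg*w*y-[0,0,14]);print(w,sg,((q-[205,70])*4).round())
print(((proj(s,p-[0,0,14])-[205,70])*4),((proj(s,[533,263,175])-[205,70])*4))
E
```

```text
[529.22127732 266.19579377 136.24672598] [-3.13915466e+00  8.80289080e-04  1.41412621e+00]
37 -1 [137. 240.]
37 1 [244. 234.]
46 -1 [123. 241.]
46 1 [258. 234.]
65 -1 [ 96. 242.]
65 1 [285. 232.]
[190.5323926 237.0813363] [193.37983718 173.30609441]
```

```bash
python3 - <<'E'
from h import *
s=cams.capture("side")
I=s["color"][70:175,205:305,::-1]
I=np.clip((I.astype(float)-20)*1.8,0,255).astype(np.uint8)
I=cv2.resize(I,(560,588),interpolation=cv2.INTER_CUBIC)
cv2.imwrite("pics/c2.png",I); print(get_obs()["tool_pos"])
E
```

```text
[530.10594811 266.31796718 137.29339513]
```

View pics/c2.png

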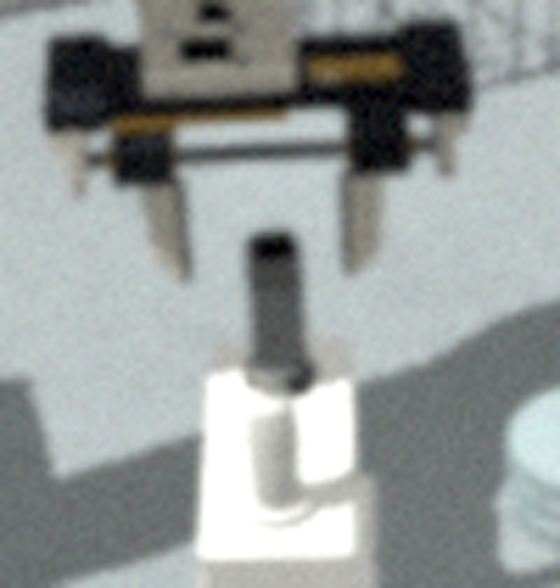

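The fingertips appear at side pixels of about (238,120) and (267,119), roughly 10 px above where the state puts them. I'll check that against the start pictures and triangulate it.

```bash
python3 - <<'E'
from h import *
import pickle
s=pickle.load(open("side0.pkl","rb"));t=pickle.load(open("top0.pkl","rb"))
p=np.array([209.4,481,202.3]);yaw=2.7308;y=np.array([np.sin(yaw),-np.cos(yaw),0])
for w in(-46,46): print("start tips",proj(s,p+w*y-[0,0,14]),proj(t,p+w*y-[0,0,14]))
p=np.array([530,266,136.5]);y=np.array([.988,-.156,0])
for w in(-42,42,-60,60):
  for dz in(-14,52): print("now",w,dz,proj(s,p+w*y+[0,0,dz]),proj(t,p+w*y+[0,0,dz]))
t2=cams.capture("top")
f=lambda c,x,y,w,h,W,H:cv2.resize(c["color"][y:y+h,x:x+w,::-1],(W,H),interpolation=cv2.INTER_CUBIC)
a=np.vstack([f(s,80,0,80,60,400,300),f(t,0,290,100,75,400,300)])
cv2.imwrite("pics/c3.png",np.hstack([a,f(t2,130,140,60,90,400,600)]))
E
```

```text
start tips [123.07824984  93.54452845] [ 82.99658652 338.06588453]
start tips [136.33822589  77.64681816] [ 49.03086316 320.12070372]
now -42 -14 [237.58704681 130.00962199] [164.13146411 213.26053637]
now -42 52 [235.82959273 109.33891611] [157.98566019 210.73703609]
now 42 -14 [268.22024229 128.40248269] [170.93468264 179.60005183]
now 42 52 [267.69410026 107.72539395] [165.24529799 175.12273801]
now -60 -14 [231.00748997 130.36659217] [162.68505725 220.53156875]
now -60 52 [228.98537768 109.70158021] [156.44406359 218.43526637]
now 60 -14 [274.76295423 128.07087872] [172.40152461 172.45458345]
now 60 52 [274.49902481 107.39672472] [166.81205769 167.568855  ]
```

View pics/c3.png

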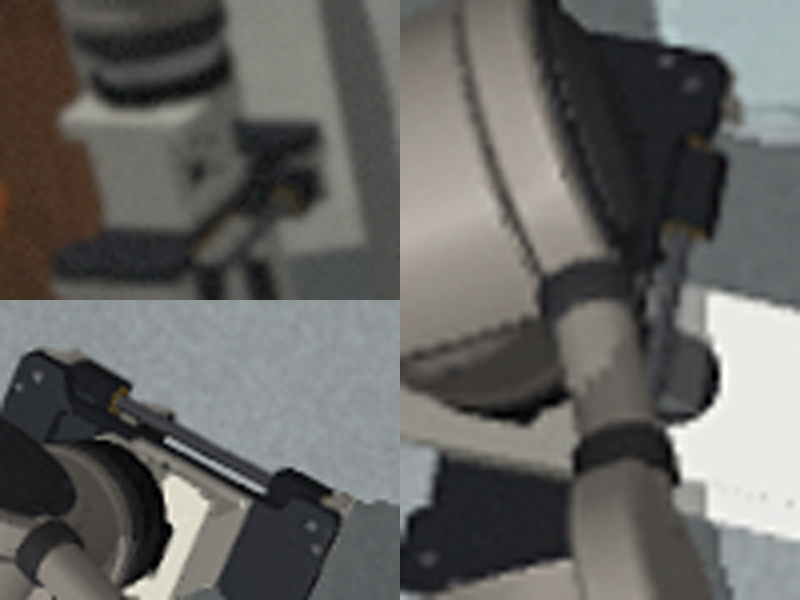

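```bash
python3 - <<'E'
from h import *
import pickle
s0=pickle.load(open("side0.pkl","rb"));s=cams.capture("side");print(get_obs()["tool_pos"])
d=np.abs(s0["color"].astype(int)-s["color"]).max(2)
def m(x0,x1,y0,y1):
    for y in range(y0,y1,2): print(y,''.join('#' if v>30 else '.' for v in d[y,x0:x1]))
m(85,160,40,104);m(222,290,88,140)
a=np.hstack([cv2.resize(s0["color"][20:110,80:170,::-1],(400,400),interpolation=cv2.INTER_CUBIC)])
cv2.imwrite("pics/c4.png",np.clip((a.astype(float)-10)*1.6,0,255).astype(np.uint8))
E
```

```text
[530.97910895 266.17964063 138.12221257]
40 ...............###.....................#####################...............
42 ................###..................####################..................
44 ................###...............#######....######........................
46 ....................###################......###...........................
48 ..............#.#####################......###.............................
50 .............#####.################......####..............................
52 ......###.....##.###################..###########..........................
54 .......##################################..######..........................
56 ..............#........#################....######.........................
58 ......################............######.....#####.........................
60 ........###############............#####.....######........................
62 .........##############.......#....###.......######........................
64 ..........###############.....................#####........................
66 ...........##############....
[... 2662 characters left out ...]
##..........###############################
122 ###################..................###############################
124 #############........................###############################
126 ###########..........................###############################
128 ###########..........................###############################
130 ############.................................#####################..
132 ##########....................................#################.....
134 #.............######..........................#############.........
136 ...........##########...###...................########..............
138 .......#####################..............#####.....................
```

View pics/c4.png

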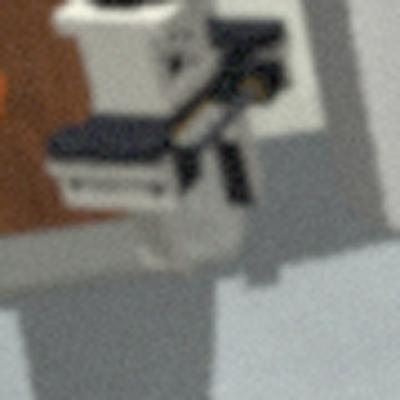

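The crop shows the start pose with tips near px (117,80) and (130,77), also higher than the state predicts. Closing the fingers is harmless in either case and tells me more.

```bash
python3 -m creep '[{"hand":0.45,"tx":0,"ty":0,"tz":0,"spin":0},{"hand":0.45,"tx":0,"ty":0,"tz":0,"spin":0}]';  python3 - <<'E'
from h import *
import pickle
s=cams.capture("side");o=get_obs();print(o["tool_pos"],o["grip_width"])
pickle.dump(s,open("s5.pkl","wb"))
g=s["color"].astype(int)
for y in range(100,136): print(y,' '.join('%3d'%v for v in g[y,234:274].sum(1)//3))
p=o["tool_pos"];y=np.array([.988,-.156,0])
w=o["grip_width"]/2
for k in(-1,1):
  for dz in(-14,0,10,26,46):print(k,dz,proj(s,p+k*w*y+[0,0,dz]).round(1))
E
```

```text
time: 3.15
tool_pos: [531.0, 265.6, 137.5]
tcp_rot: [3.141, -0.001, 1.413]
contact_force: [0.2, -0.4, 0.4]
grip_width: 58.0
finger_force: 0.0
[530.96997539 265.52394297 137.34650712] 53.4650733897571
100  32  32  38  35  43  65  90 113 124 131 132 129 131 128 130 131 129 130 130 129 131 130 130 128 130 132 134 130 125 103  77  59  55  53  51  54  59  68  77  84
101  43  42  45  47  50  66  83 109 123 131 129 132 130 127 132 131 133 132 133 130 130 129 129 131 134 129 134 130 120  99  77  73  71  68  73  74  86  99 105 108
102  70  63  64  64  69  70  84 101 123 131 128 134 131 132 132 130 129 128 131 131 131 132 133 132 133 130 130 130 119 101  82  79  79  84  90  89 100 111 119 126
103  89  81  82  84  82  82  86 100 119 128 132 131 132 130 129 130 130 132 133 133 134 134 133 133 130 131 128 126 118 100  80  80  88  94  93  91 102 115 124 129
104 105  92  91  91  89  87  86  98 117 128 130 129 130 130 130 130 131 130 130 132 128 131 130 130 132 132 130 127 122  98  78  83  86  93  91  93 104 117 125 130
105 110  99  91  92  92  89  86  98 118 126 130 129 129 132 131 132 129 130 131 
[... 4498 characters left out ...]
4 127 129 126
133 122 128 128 128 128 128 125 127 125 121 119 120 118 118 114  94  81  70  66  66  69  69  63  71  74  86 103 114 116 120 118 117 120 123 126 131 129 130 130 130
134 124 128 130 129 127 129 126 126 123 119 120 118 120 117 108  92  77  75  68  65  66  67  71  67  69  76  87 106 116 119 119 121 120 122 124 126 127 129 130 129
135 128 127 128 129 131 128 130 128 126 123 123 124 130 128 115  97  91  84  81  76  76  75  74  70  64  65  74  96 112 118 120 118 119 123 124 126 126 124 126 128
-1 -14 [243.5 129.5]
-1 0 [243.2 125.2]
-1 10 [243.  122.2]
-1 26 [242.6 117.1]
-1 46 [242.1 110.8]
1 -14 [263.  128.5]
1 0 [262.9 124.2]
1 10 [262.8 121.1]
1 26 [262.6 116.1]
1 46 [262.4 109.7]
```

```bash
python3 - <<'E'
from h import *
t=cams.capture("top");o=get_obs();p=o["tool_pos"];print(o["joint_positions"])
y=np.array([.988,-.156,0]);x=np.array([.156,.988,0])
for nm,d in(("nom",[0,0,0]),("z+32",[0,0,32]),("y+30",[0,30,0])):
  for sx in(-37.5,37.5):
    print(nm,sx,[proj(t,p+d+95*y+sx*x+[0,0,dz]).round(1).tolist() for dz in(52,70)])
np.set_printoptions(linewidth=220)
# black mask right end of body
g=t["color"].max(2)
for r in range(140,182,2): print(r,''.join('#' if v<60 else '.' for v in g[r,140:195]))
c=cams.capture("top");f=c["color"][195:235,125:175];g=f.max(2)
for r in range(0,40,2): print(r+195,''.join('#' if v<60 else '.' for v in g[r]))
E
```

```text
[3.34606446e-01 5.22120446e-01 1.42443592e+00 8.97783789e-05
 1.19451316e+00 4.92398800e-01]
nom -37.5 [[185.7, 155.2], [184.4, 153.6]]
nom 37.5 [[154.5, 149.8], [152.7, 148.1]]
z+32 -37.5 [[183.3, 152.3], [181.9, 150.6]]
z+32 37.5 [[151.2, 146.8], [149.3, 145.0]]
y+30 -37.5 [[172.9, 155.0], [171.4, 153.4]]
y+30 37.5 [[141.9, 149.7], [139.9, 148.0]]
140 ..........####.........................................
142 ..........######.......................................
144 ...........#########...................................
146 ...........###################.........................
148 ............##################.#######.................
150 ............############################...............
152 .............#####################.#####...............
154 ..............#########################................
156 ..............#########################................
158 ..............########################.................
160 ...............############.#########..................
162 ................###########..###....#..................
164 .................#######
[... 911 characters left out ...]
.########.............####......#####...
211 .............#################................#...
213 .............##################...................
215 ............###################...................
217 .......########################...................
219 ......#########################...................
221 ......#########################...................
223 .....###...###################....................
225 .....################.............................
227 .....#######......................................
229 ..................................................
231 ..................................................
233 ..................................................
```

The top-view body corner at (179.5,150) also fits a gripper about 30 mm higher than reported, so the cameras and the state disagree on z. I'll lower by 15 mm, which is safe either way, and look.

```bash
cat > tip.py <<'E'
from h import *
s=cams.capture("side");o=get_obs();p=o["tool_pos"];print(p,o["contact_force"],o["grip_width"])
g=s["color"].astype(int).sum(2)//3
for y in range(104,142,2): print(y,' '.join('%3d'%v for v in g[y,234:274]))
E
python3 -m creep '[{"hand":0.45,"tx":0,"ty":0,"tz":0.008,"spin":0},{"hand":0.45,"tx":0,"ty":0,"tz":0.007,"spin":0},{"hand":0.45,"tx":0,"ty":0,"tz":0,"spin":0}]';python3 tip.py
```

```text
time: 3.68
tool_pos: [530.2, 265.2, 120.8]
tcp_rot: [-3.14, 0.001, 1.413]
contact_force: [-0.1, 0.4, -0.4]
grip_width: 41.5
finger_force: 0.0
[530.54375038 265.395236   121.34978217] [-0.28972166  0.63190675  0.95368658] 40.80641119918793
104  36  31  30  35  28  24  26  33  41  68  83  96  92  97  97 100 103 102 107 105 107 106 111 111 108 110 101  78  46  35  32  31  26  34  28  31  28  43  73 102
106  43  36  33  34  35  37  33  40  52  77 105 124 128 130 131 129 128 129 129 131 130 131 130 127 130 122 100  77  61  56  51  53  49  56  71  78  80  87 101 117
108  94  90  85  79  72  72  73  74  71  75  85 112 124 127 131 132 128 129 128 130 125 129 130 131 130 120 100  82  87  87  90  90  87 101 112 122 128 123 126 127
110 125 123 119 109  96  92  91  89  87  84  88 106 121 126 127 126 123 119 113 111 109 104 114 119 126 120 100  84  82  88  92  94  96 105 119 126 127 128 128 126
112 127 125 123 116 104  98  92  92  88  82  82 101 122 123 114  98  78  61  54  52  50  46  61  87 110 114  99  83  83  88  90  92  97 109 118 125 131 126 125 125
114 128 126 123 116 102  98  93  92  88  
[... 1554 characters left out ...]
 121 117 118 120 125 126 127 129 126 129 130
134 127 128 127 130 127 125 127 127 126 125 121 119 121 118 107  92  77  74  68  72  70  70  70  66  69  73  88 106 116 118 122 122 122 121 123 127 129 130 129 128
136 126 127 128 127 126 128 127 129 132 137 142 143 153 151 130 111 106 102  98  94  91  88  81  70  63  59  65  91 111 118 117 122 122 120 123 124 126 119 118 117
138 129 127 126 125 125 127 128 141 159 175 182 185 186 178 155 123 113 111 109 107  99  87  72  57  54  57  84 117 134 141 149 156 158 140 118 105 101  92  92  87
140 128 127 127 130 128 131 132 142 165 180 188 188 188 189 183 177 167 154 137 130 123 116 109 103 111 131 153 175 184 185 186 187 177 148 113  91  85  84  82  84
```

The tips now sit at row 123, with gaps of about 4.5 px to the left of the handle and 1 px to the right. I'll centre the fingers (+3 mm in ty, -2 mm in tx) and close here.

```bash
python3 -m creep '[{"hand":0.45,"tx":-0.002,"ty":0.004,"tz":0,"spin":0},{"hand":0.3,"tx":0,"ty":0,"tz":0,"spin":0},{"hand":0.15,"tx":0,"ty":0,"tz":0,"spin":0},{"hand":0,"tx":0,"ty":0,"tz":0,"spin":0},{"hand":0,"tx":0,"ty":0,"tz":0,"spin":0}]';python3 tip.py
```

```text
time: 4.35
tool_pos: [534.5, 262.9, 122.0]
tcp_rot: [3.141, -0.0, 1.413]
contact_force: [-1.3, -0.2, 0.7]
grip_width: 26.0
finger_force: 29.8
[534.45163529 262.9361119  122.02235416] [-0.3819989  -0.20869479  0.96851021] 25.93730159722962
104  85  87  75  60  45  36  26  31  27  32  27  33  30  57  80  95 101 102 105 108 109 110 112 109 107  89  66  40  30  31  28  21  29  24  34  33  60  90 111 119
106 122 119 102  75  49  41  42  38  40  41  42  34  45  58  82 108 122 128 128 131 131 133 130 126 116  91  70  55  53  53  53  57  62  71  80  84  92 110 121 126
108 128 125 118 106  98  95  94  92  84  77  71  72  75  76  80 104 120 127 126 127 128 130 128 128 111  90  80  80  86  84  86  95 102 116 125 123 127 126 128 130
110 128 126 126 127 127 126 123 117 105  95  90  90  93  88  86  98 110 112 107 106 105 103 106 106 103  88  83  89  91  90  94 101 111 121 129 129 132 127 130 127
112 126 126 129 126 126 127 127 123 107  99  94  95  91  88  81  74  69  59  45  49  42  39  46  56  69  70  80  88  94  93  95  99 112 122 126 130 129 125 127 125
114 128 128 127 129 128 124 129 124 118 1
[... 1554 characters left out ...]
 121 116 121 121 125 127 128 128 130 126 125
134 126 127 126 129 128 129 127 127 124 123 120 119 120 122 118 106  91  76  70  70  73  71  70  66  65  68  79  94 112 117 122 120 121 125 125 130 126 128 129 128
136 126 127 128 127 126 129 126 130 134 138 140 143 153 159 149 128 113 102  95  92  89  89  81  70  67  67  63  76 100 118 119 122 121 121 123 126 125 121 119 117
138 128 124 125 125 129 125 129 140 160 179 182 185 185 183 172 147 123 112 112 107  97  84  72  57  54  53  75 105 129 141 147 155 161 146 127 111 101  95  91  86
140 127 127 127 129 127 130 131 143 163 182 185 188 188 188 187 180 169 157 141 127 122 118 106 102 110 124 149 170 178 185 185 188 176 151 116  94  85  82  84  83
```

The grip closed on 26 mm at 30 N. I'll lift it so the stem stays partly in the hole, spin to the plate's yaw, and then lean the probe against the hole edge, where the side camera sees the tilt edge-on.

```bash
python3 -m creep '[{"hand":0,"tx":0,"ty":0,"tz":-0.015,"spin":0},{"hand":0,"tx":0,"ty":0,"tz":-0.023,"spin":0},{"hand":0,"tx":0,"ty":0,"tz":0,"spin":10.7},{"hand":0,"tx":0,"ty":0,"tz":0,"spin":10.7},{"hand":0,"tx":0,"ty":0,"tz":0,"spin":10.7}]';python3 -m creep '[{"hand":0,"tx":0,"ty":0,"tz":0,"spin":10.7},{"hand":0,"tx":0,"ty":0,"tz":0,"spin":10.7},{"hand":0,"tx":0,"ty":0,"tz":0,"spin":10.7},{"hand":0,"tx":0,"ty":0,"tz":0,"spin":6.3},{"hand":0,"tx":0,"ty":0,"tz":0,"spin":0}]'; python3 - <<'E'
from h import *
s=cams.capture("side");
I=cv2.resize(np.clip((s["color"][60:200,195:315,::-1].astype(float)-10)*1.4,0,255).astype(np.uint8),(514,600),interpolation=cv2.INTER_CUBIC);cv2.imwrite("pics/c6.png",I)
E
```

```text
time: 5.03
tool_pos: [534.7, 262.9, 161.0]
tcp_rot: [3.141, -0.001, 0.847]
contact_force: [-0.6, 0.0, -1.3]
grip_width: 26.0
finger_force: 29.8
time: 5.65
tool_pos: [534.7, 262.9, 160.7]
tcp_rot: [-3.141, -0.001, 0.184]
contact_force: [-0.1, -0.4, -1.3]
grip_width: 25.7
finger_force: 29.8
```

View pics/c6.png

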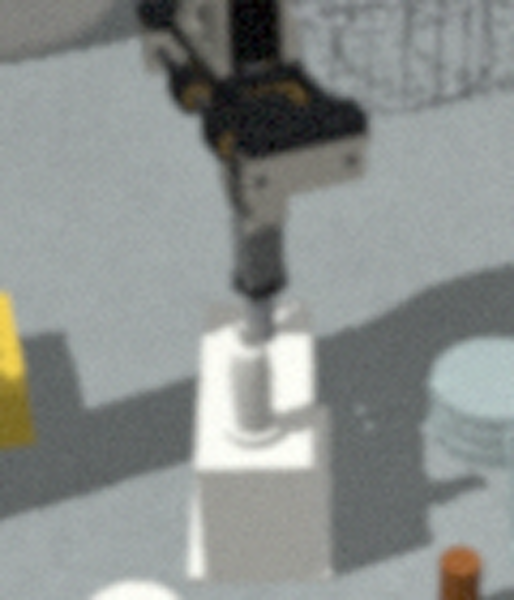

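Side crop: the probe is up about 38 mm, with the collar at (258,285) and the stem still in the hole, and the pipette in front of it. Next is leaning it in steps.

```bash
cat > tilt.py <<'E'
from h import *
import sys,pickle
# probe axis seen from the side: rays onto the tool x-z plane through the TCP
s=cams.capture("side");o=get_obs();p=o["tool_pos"];pickle.dump(s,open("last.pkl","wb"))
yaw=o["tcp_rot"][2];x=np.array([np.cos(yaw),np.sin(yaw),0]);n=np.array([np.sin(yaw),-np.cos(yaw),0])
g=s["color"].astype(int).sum(2)//3
print(p,o["contact_force"],np.degrees(o["tcp_rot"]))
q=proj(s,p+[0,0,32]);print("G px",q)
c0=int(q[0])-18;r0=int(q[1])
for r in range(r0-4,r0+int(sys.argv[1])): print(r,c0,' '.join('%3d'%v for v in g[r,c0:c0+int(sys.argv[2])]))
E
python3 -m creep '[{"hand":0,"tx":-0.006,"ty":0,"tz":0,"spin":0},{"hand":0,"tx":-0.006,"ty":0,"tz":0,"spin":0},{"hand":0,"tx":-0.006,"ty":0,"tz":0,"spin":0},{"hand":0,"tx":-0.006,"ty":0,"tz":0,"spin":0},{"hand":0,"tx":-0.006,"ty":0,"tz":0,"spin":0}]';python3 tilt.py 36 40
```

```text
time: 6.32
tool_pos: [504.7, 257.5, 160.0]
tcp_rot: [-3.141, -0.001, 0.183]
contact_force: [3.5, 2.6, -3.1]
grip_width: 25.5
finger_force: 30.0
[504.03799843 257.32131083 159.96735376] [ 2.50253477  1.35251005 -1.70848504] [1.79997830e+02 1.26762324e-02 1.04864174e+01]
G px [242.56392339 110.47772805]
106 224 123 127 124 126 126 122 126 125 125 125 125 117 100  89  86  88  90  91  81  71  75  88  93  98  98  96  98  96  98 100  99 100 104 105 106 108 111 115 119 120
107 224 127 127 126 125 127 125 126 126 126 126 126 120 107  90  82  87  90  94  89  86  86  92  97  94  97  98  96  98 101 102 107 111 115 116 118 119 123 127 127 125
108 224 126 128 126 125 123 126 126 126 128 126 127 123 109  92  84  83  93  95  94  94  91  96  97  97  95  95  99 107 108 115 118 118 123 127 126 127 128 127 128 128
109 224 128 128 125 125 125 127 126 130 127 128 127 125 114  97  86  91  97  97  97  96  94  97  96  95  94  99 102 113 121 125 126 128 127 127 128 128 130 132 128 131
110 224 128 128 128 124 127 125 128 129 128 127 125 123 114 103  89  90  95 101 102 102  97  95  98  96  94  95 104 117 124 1
[... 5222 characters left out ...]
 156 176 182 184 184 184 186
142 224 125 127 125 128 126 128 127 125 128 127 127 127 126 125 125 125 131 144 168 181 187 187 187 188 180 178 176 175 169 168 160 148 141 156 174 183 187 186 189 188
143 224 130 128 126 129 127 126 129 126 129 126 127 128 128 129 128 128 130 146 165 180 189 188 185 186 179 168 161 162 159 156 146 135 127 145 169 183 189 189 189 188
144 224 130 125 128 126 128 130 129 129 129 127 128 129 128 127 129 127 130 146 167 184 186 187 188 185 174 159 153 147 144 136 127 121 117 135 164 181 187 188 189 190
145 224 130 130 129 127 127 126 130 126 129 129 127 129 129 131 126 125 131 148 168 184 190 187 187 183 172 154 143 143 136 130 123 115 115 129 156 179 187 188 189 190
```

```bash
cat > ang.py <<'E'
from h import *
import pickle
def ang(pts,p,yaw,c=None):
    s=c or pickle.load(open("last.pkl","rb"))
    x=np.array([np.cos(yaw),np.sin(yaw),0]);n=np.array([np.sin(yaw),-np.cos(yaw),0])
    Q=np.array([onplane(s,*q,np.array(p),n) for q in pts]);a=(Q-p)@x;z=Q[:,2]
    k=np.polyfit(z,a,1);print(np.c_[a,z].round(1).tolist(),"tilt",np.degrees(np.arctan(-k[0])),"axis at G z: a=0 at z",-k[1]/k[0]);return Q
E
python3 -c "
from ang import *
ang([(247.3,118),(248.1,120),(248.9,122),(251.3,132),(252.6,134)],[504.2,257.4,160],.183)"
```

```text
[[11.5, 165.4], [13.4, 158.6], [15.3, 151.7], [20.4, 117.5], [23.9, 109.8]] tilt 11.355802306166039 axis at G z: a=0 at z 224.76266875475926
```

```bash
python3 -m creep '[{"hand":0,"tx":-0.006,"ty":0,"tz":0,"spin":0},{"hand":0,"tx":-0.006,"ty":0,"tz":0,"spin":0},{"hand":0,"tx":0,"ty":0,"tz":0,"spin":0}]';python3 tilt.py 30 44 | cut -c1-180 | awk 'NR<3||NR>13'; python3 -m creep '[{"hand":0,"tx":-0.005,"ty":0,"tz":-0.014,"spin":0},{"hand":0,"tx":-0.007,"ty":0,"tz":-0.02,"spin":0},{"hand":0,"tx":-0.007,"ty":0,"tz":-0.02,"spin":0},{"hand":0,"tx":0,"ty":0,"tz":-0.01,"spin":0},{"hand":0,"tx":0,"ty":0,"tz":0,"spin":0}]';python3 - <<'E'
from h import *
import pickle
s=cams.capture("side");t=cams.capture("top");o=get_obs();p=o["tool_pos"];print(p,np.degrees(o["tcp_rot"]),o["contact_force"])
pickle.dump((s,t),open("l2.pkl","wb"))
I=cv2.resize(np.clip((s["color"][60:160,185:285,::-1].astype(float)-10)*1.4,0,255).astype(np.uint8),(600,600),interpolation=cv2.INTER_CUBIC);cv2.imwrite("pics/c7.png",I)
E
```

```text
time: 6.75
tool_pos: [492.6, 255.0, 160.2]
tcp_rot: [3.141, 0.001, 0.183]
contact_force: [0.9, 1.3, -0.2]
grip_width: 25.8
finger_force: 30.0
[492.62829406 255.06904544 160.11935172] [1.40832537 2.35359933 0.52800384] [1.79989634e+02 4.76357546e-02 1.04709220e+01]
G px [238.3852216  111.48775031]
118 220 129 126 127 127 127 126 126 125 128 126 127 129 128 130 127 127 126 121 108  92  72  64  61  61  60  62  59  63  64  76  98 115 126 126 125 126 129 129 128 127 128 127 127 
119 220 127 126 126 126 128 125 126 127 126 129 126 128 129 129 128 128 125 122 114  97  76  62  61  58  57  60  60  57  64  72  88 111 120 127 130 129 128 129 127 126 127 128 124 
120 220 124 127 127 126 124 128 129 129 128 129 128 126 128 126 127 125 129 126 120 109  86  73  62  60  59  62  60  58  58  64  77  96 110 121 129 127 127 126 128 126 124 126 126 
121 220 128 126 124 128 127 127 127 125 128 127 127 128 128 127 128 126 126 125 125 112  98  78  66  60  60  61  57  60  61  62  65  77  90 108 121 128 127 130 128 125 129 127 128 
122 220 126 125 129 128 129 127 127 124 128 126 126 127 128 128 128 127 124 12
[... 2930 characters left out ...]
180 182 182 175 155 131 113 108 102 100  94  92  97 105 119 122 121 
139 220 128 128 126 126 128 127 127 125 129 128 128 125 126 127 129 126 126 125 125 127 128 138 160 177 182 186 186 188 187 179 165 142 121 110 108 107 109 115 122 133 136 138 141 
140 220 128 127 127 126 129 126 126 128 128 128 125 127 124 127 127 127 125 130 129 126 131 142 162 181 187 186 187 188 188 183 174 159 142 127 124 122 129 145 160 166 170 166 171 
time: 7.42
tool_pos: [474.5, 251.7, 224.7]
tcp_rot: [3.142, -0.001, 0.183]
contact_force: [0.6, -0.1, -1.4]
grip_width: 25.9
finger_force: 30.0
[474.09652272 251.54860867 223.2814778 ] [1.79983245e+02 9.06718532e-02 1.04554659e+01] [ 0.17834022  0.23667616 -1.29334775]
```

View pics/c7.png

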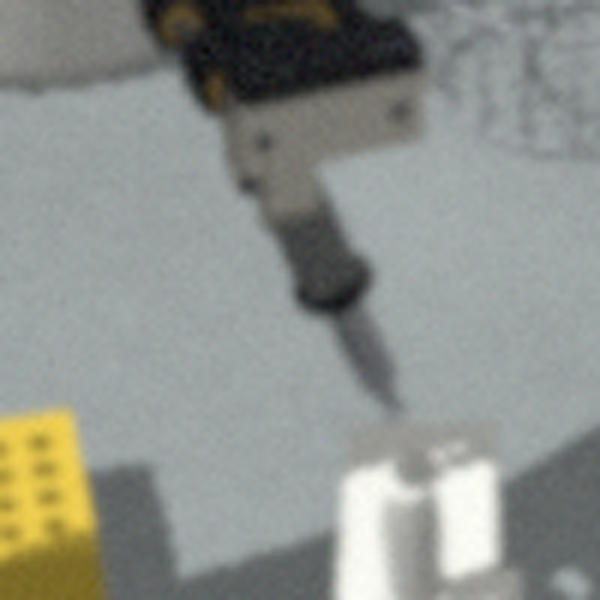

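The probe is out of the hole and tilted, with the handle at crop (313,225), the collar at (333,290) and the foot at about (397,410). Now to measure the angle.

```bash
cat > meas.py <<'E'
from ang import *
def mids(s,r0,r1,cguess,slope,bg=None,half=14):
    g=s["color"].astype(float).mean(2);out=[]
    for r in range(r0,r1):
        c=int(cguess+slope*(r-r0));L=g[r,c-half:c+half+1]
        b=np.median(np.r_[L[:4],L[-4:]]) if bg is None else bg
        w=np.clip(b-L-8,0,None);k=int(half);
        m=L<b-0.5*(b-L[half-2:half+3].min())
        i=half if m[half] else (half+1 if m[half+1] else half-1)
        a=i
        while a>0 and m[a-1]:a-=1
        e=i
        while e<2*half and m[e+1]:e+=1
        th=b-0.5*(b-L[half-2:half+3].min())
        l=a-1+(L[a-1]-th)/(L[a-1]-L[a]) if a>0 else a
        h=e+(th-L[e])/(L[e+1]-L[e]) if e<2*half else e
        out.append((r,c-half+(l+h)/2,h-l))
    return np.array(out)
E
python3 - <<'E'
from meas import *
s,t=pickle.load(open("l2.pkl","rb"))
M=mids(s,96,129,185+310/6,.45);print(M.round(1).tolist())
A=[(m[1],m[0]) for m in M if 97.5<m[0]<102.5];B=[(m[1],m[0]) for m in M if 113.5<m[0]<124.5]
p=[474.1,251.5,223.3]
ang(A+B,p,.183,s);ang(B,p,.183,s);ang(A,p,.183,s)
E
```

```text
[[96.0, 234.6, 12.4], [97.0, 235.1, 12.1], [98.0, 235.5, 12.2], [99.0, 236.1, 11.6], [100.0, 236.7, 11.4], [101.0, 237.1, 11.7], [102.0, 237.9, 12.4], [103.0, 238.8, 13.3], [104.0, 239.4, 13.3], [105.0, 239.8, 13.5], [106.0, 240.0, 13.1], [107.0, 239.9, 12.6], [108.0, 239.6, 11.9], [109.0, 239.4, 11.2], [110.0, 239.5, 9.8], [111.0, 239.9, 9.3], [112.0, 240.8, 8.6], [113.0, 242.4, 7.6], [114.0, 243.1, 7.1], [115.0, 243.8, 7.0], [116.0, 244.2, 7.0], [117.0, 244.6, 7.2], [118.0, 245.1, 7.2], [119.0, 245.6, 7.0], [120.0, 246.2, 6.9], [121.0, 246.7, 6.9], [122.0, 247.1, 6.2], [123.0, 247.1, 6.0], [124.0, 247.6, 5.1], [125.0, 248.1, 4.9], [126.0, 248.9, 4.1], [127.0, 249.8, 4.1], [128.0, 250.2, 3.9]]
[[14.1, 233.5], [15.5, 230.2], [16.7, 227.0], [17.8, 223.8], [19.6, 220.4], [31.3, 181.1], [32.8, 177.6], [33.7, 174.2], [34.7, 170.9], [35.8, 167.4], [37.3, 163.8], [38.5, 160.3], [39.8, 156.8], [40.7, 153.4], [40.7, 150.1], [41.7, 146.6]] tilt 17.772163819091727 axis at G z: a=0 at z 279.266849592269
[[31.3, 181.1], [32.8, 177.6], [33.7, 174.2], [34.7, 170.9], [35.8, 167.4], [37.3, 163.8], [38.5, 160.3], [39.8, 156.8], [40.7, 153.4], [40.7, 150.1], [41.7, 146.6]] tilt 17.22220480975177 axis at G z: a=0 at z 283.2196157378208
[[14.1, 233.5], [15.5, 230.2], [16.7, 227.0], [17.8, 223.8], [19.6, 220.4]] tilt 21.96436655492919 axis at G z: a=0 at z 268.5021778571003
```

The fitted tilt is about 18° (19 to 20° from geometry). I'll carry the probe over the ring, closer to the camera, and measure better there.

```bash
python3 -m creep '[{"hand":0,"tx":-0.005,"ty":0,"tz":-0.03,"spin":0},{"hand":0,"tx":0.005,"ty":0,"tz":-0.03,"spin":0},{"hand":0,"tx":0.001,"ty":0.03,"tz":0,"spin":0},{"hand":0,"tx":0.001,"ty":0.045,"tz":0,"spin":0},{"hand":0,"tx":0.001,"ty":0.045,"tz":0,"spin":0}]'; python3 -m creep '[{"hand":0,"tx":0.001,"ty":0.045,"tz":0,"spin":0},{"hand":0,"tx":0.001,"ty":0.045,"tz":0,"spin":0},{"hand":0,"tx":0.001,"ty":0.045,"tz":0,"spin":0},{"hand":0,"tx":0.001,"ty":0.045,"tz":0,"spin":0},{"hand":0,"tx":0.001,"ty":0.045,"tz":0,"spin":0}]';python3 -m creep '[{"hand":0,"tx":0.001,"ty":0.045,"tz":0,"spin":0},{"hand":0,"tx":0.001,"ty":0.028,"tz":0,"spin":0},{"hand":0,"tx":0.001,"ty":0,"tz":0.03,"spin":0},{"hand":0,"tx":0,"ty":0,"tz":0.03,"spin":0},{"hand":0,"tx":0,"ty":0,"tz":0,"spin":0}]'; python3 - <<'E'
from h import *
import pickle
s=cams.capture("side");t=cams.capture("top");o=get_obs();p=o["tool_pos"];print(p,np.degrees(o["tcp_rot"]),o["contact_force"])
pickle.dump((s,t,p),open("l3.pkl","wb"))
q=proj(s,p+[0,0,-20]).astype(int);print(q)
a=s["color"][q[1]-50:q[1]+50,q[0]-40:q[0]+60,::-1];q2=proj(t,p+[0,0,-70]).astype(int);print(q2)
b=t["color"][q2[1]-45:q2[1]+55,q2[0]-30:q2[0]+3,::-1]
I=cv2.resize(np.hstack([a,b]),(798,600),interpolation=cv2.INTER_CUBIC);cv2.imwrite("pics/c8.png",I)
E
```

```text
time: 8.15
tool_pos: [499.0, 133.2, 282.9]
tcp_rot: [-3.142, 0.002, 0.183]
contact_force: [0.9, 0.2, -1.5]
grip_width: 25.9
finger_force: 30.0
time: 8.78
tool_pos: [544.8, -87.5, 282.8]
tcp_rot: [-3.14, 0.002, 0.182]
contact_force: [0.4, 0.6, -1.5]
grip_width: 25.9
finger_force: 30.0
time: 9.4
tool_pos: [559.5, -156.7, 220.6]
tcp_rot: [-3.137, 0.006, 0.182]
contact_force: [-0.9, -0.2, -0.5]
grip_width: 26.0
finger_force: 30.0
[ 561.40988076 -157.31959978  224.19894643] [-1.79989184e+02  1.26458004e-02  1.04650328e+01] [ 0.14783309 -0.32738421 -1.170604  ]
[309 216]
[343 185]
```

View pics/c8.png

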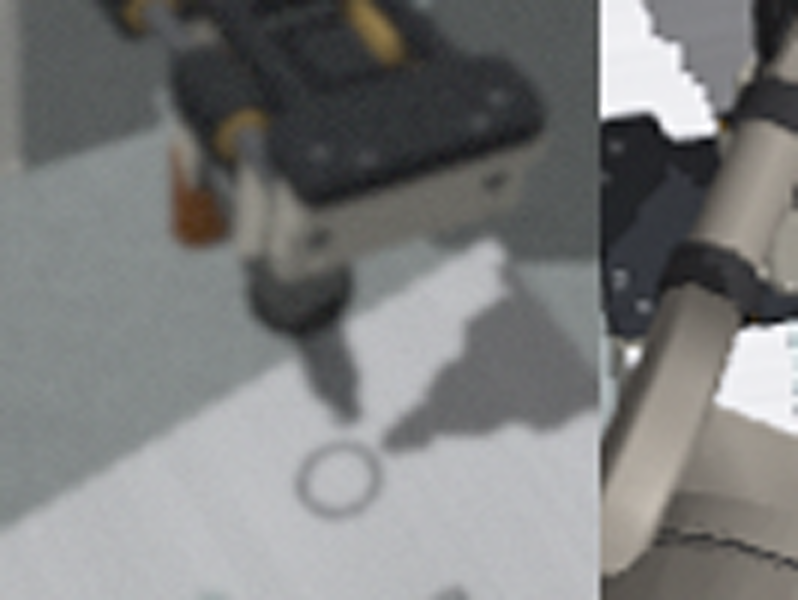

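Crop: the foot is at about (352,415), which is px (327.7,235), and it sits above and slightly right of the ring at px (325,245.5). The stem runs up-left to the collar at crop (300,305). No views are left, so I'll work numerically from here.

```bash
python3 - <<'E'
from h import *
import pickle
s,t,p=pickle.load(open("l3.pkl","rb"))
g=s["color"].astype(int).sum(2)//3
print('    ',' '.join('%3d'%v for v in range(306,340)))
for r in range(206,240): print(r,' ',' '.join('%3d'%v for v in g[r,306:340]))
E
```

```text
306 307 308 309 310 311 312 313 314 315 316 317 318 319 320 321 322 323 324 325 326 327 328 329 330 331 332 333 334 335 336 337 338 339
206   102 115 125 137 136 133 119 115 125 134 128 114 103  98  82  72  72  83  96 102 104 103 104 102 103 104 104 108 109 114 116 120 127 126
207   123 129 132 134 132 127 113 108 125 131 125 113 102  99  89  86  87  94  98 101 104 104 102 106 107 111 114 118 119 124 128 129 131 132
208   135 135 129 121 113 107  97  98 113 126 121 113 103 102  99  97 101 100 102 101 101 105 109 112 118 119 127 128 132 135 134 133 132 133
209   138 136 124 109  93  84  77  86 104 112 116 109 106 102 104 108 110 101  98  95  93 103 114 123 126 130 130 132 133 132 138 133 135 132
210   137 134 126 104  82  70  72  81  96 112 111 110 102 100 106 107 102  93  88  80  79  94 117 129 132 133 131 133 131 134 133 135 134 135
211   134 132 127 110  89  71  66  72  85 102 107 102  99  95  91  91  86  80  76  67  66  86 114 127 133 133 131 130 133 132 133 139 141 146
212   133 134 131 116  92  74  67  67  74  87  94  93  86  82  74  74  71  67  65  62  58  80 112 128 131 132 13
[... 3163 characters left out ...]
 187 189 185 185 185 184 188 187 188 186 188 188 189 187 188 181 170 150 129 115 112 129 160 177 185 186 187 176 155 133 120 109 105
236   188 188 189 190 188 186 186 188 188 188 187 188 188 186 189 189 186 177 160 146 137 140 154 173 183 185 183 176 160 138 115 106 106 106
237   190 188 187 189 189 187 187 187 186 189 189 187 190 186 189 189 187 185 176 167 163 168 178 184 186 188 174 155 134 115 107 102 106 104
238   189 189 191 190 189 187 186 188 187 187 190 188 190 186 189 189 188 185 184 178 176 178 184 187 187 182 164 138 115 110 108 102 108 107
239   187 188 189 190 190 189 187 189 188 187 188 191 190 189 188 184 183 178 170 168 164 169 168 176 182 179 156 126 109 109 111 108 111 115
```

```bash
python3 - <<'E'
from ang import *
s,t,p=pickle.load(open("l3.pkl","rb"))
Q=ang([(318.7,213.5),(325.9,233.5)],p,.183,s)
ang([(322.5,224),(323.3,226),(323.9,228),(324.1,229)],p,.183,s)
ang([(318.7,213.5),(322.5,224),(323.3,226),(323.9,228),(324.1,229),(325.9,233.5)],p,.183,s)
x=np.array([np.cos(.183),np.sin(.183),0]);F=Q[1];print("foot",F,np.linalg.norm(Q[1]-Q[0]))
for th in (16,18,20,22):
    n=-np.sin(np.radians(th))*x+np.array([0,0,np.cos(np.radians(th))])
    O=F+20*n
    # silhouette mid of stem at probe z, horizontal slice: use right/left tangent points
    a,b=proj(s,O+n*58),proj(s,F);print(th,a.round(1),b.round(1),"slope",((b-a)[0]/(b-a)[1]).round(3))
    # stem right edges: contour of cylinder
    w=np.cross(n,(O-(-np.array(s["R"]).T@s["t"])));w/=np.linalg.norm(w)
    print([ (proj(s,O+n*z+sg*9*w)).round(1).tolist() for sg in(-1,1) for z in(8,48)])
    ci=np.array([proj(s,O+n*58+18*(np.cos(f)*np.cross(n,w)+np.sin(f)*w)) for f in np.linspace(0,6.28,60)]);print("collar ext",ci.min(0),ci.max(0))
E
```

```text
[[21.2, 202.1], [43.1, 132.4]] tilt 17.452320068655062 axis at G z: a=0 at z 269.5679476923503
[[32.4, 166.7], [34.8, 159.5], [36.7, 152.5], [37.5, 149.1]] tilt 16.298085742720044 axis at G z: a=0 at z 277.8809633439648
[[21.2, 202.1], [32.4, 166.7], [34.8, 159.5], [36.7, 152.5], [37.5, 149.1], [43.1, 132.4]] tilt 17.364454169313753 axis at G z: a=0 at z 270.0566744708141
foot [ 603.81011433 -149.47256439  132.41010804] 73.0850517913896
16 [319.1 211.6] [325.9 233.5] slope 0.312
[[327.8, 224.7], [324.4, 213.2], [319.3, 227.3], [315.6, 215.9]]
collar ext [309.94795483 204.12280989] [328.25790315 219.17979578]
18 [317.8 212.2] [325.9 233.5] slope 0.379
[[327.3, 224.7], [323.3, 213.5], [319.0, 227.8], [314.6, 216.8]]
collar ext [308.80400803 204.68411609] [326.99135014 219.9894145 ]
20 [316.6 213. ] [325.9 233.5] slope 0.451
[[326.8, 224.6], [322.1, 213.9], [318.7, 228.3], [313.7, 217.6]]
collar ext [307.66662659 205.27694656] [325.71325619 220.81376779]
22 [315.4 213.7] [325.9 233.5] slope 0.528
[[326.3, 224.7], [321.0, 214.3], [318.4, 228.8], [312.8, 218.5]]
collar ext [306.56582422 205.88750819] [324.44803113 221.66196291]
```

The measured tilt is 17° ± 0.7° and I want 20°. I'll go back to the hole the same way, lean it another 6.5 mm, and return.

```bash
python3 -m creep '[{"hand":0,"tx":0,"ty":0,"tz":-0.03,"spin":0},{"hand":0,"tx":0,"ty":-0.03,"tz":-0.03,"spin":0},{"hand":0,"tx":-0.002,"ty":-0.053,"tz":0,"spin":0},{"hand":0,"tx":-0.002,"ty":-0.053,"tz":0,"spin":0},{"hand":0,"tx":-0.002,"ty":-0.053,"tz":0,"spin":0}]'; python3 -m creep '[{"hand":0,"tx":-0.002,"ty":-0.053,"tz":0,"spin":0},{"hand":0,"tx":-0.002,"ty":-0.053,"tz":0,"spin":0},{"hand":0,"tx":-0.001,"ty":-0.053,"tz":0,"spin":0},{"hand":0,"tx":0,"ty":-0.04,"tz":0,"spin":0},{"hand":0,"tx":0,"ty":-0.03,"tz":0,"spin":0}]';python3 -m creep '[{"hand":0,"tx":0,"ty":0,"tz":0,"spin":0},{"hand":0,"tx":0,"ty":0,"tz":0.03,"spin":0},{"hand":0,"tx":0,"ty":0,"tz":0.03,"spin":0},{"hand":0,"tx":0,"ty":0,"tz":0.01,"spin":0},{"hand":0,"tx":0,"ty":0,"tz":0,"spin":0}]'
```

```text
time: 10.12
tool_pos: [521.1, 29.1, 285.9]
tcp_rot: [3.141, -0.003, 0.182]
contact_force: [1.7, -0.4, -1.9]
grip_width: 25.6
finger_force: 30.0
time: 10.75
tool_pos: [474.3, 253.9, 285.9]
tcp_rot: [-3.141, -0.003, 0.184]
contact_force: [0.3, -0.4, -1.0]
grip_width: 25.9
finger_force: 30.0
time: 11.38
tool_pos: [474.9, 251.3, 214.5]
tcp_rot: [3.142, -0.0, 0.182]
contact_force: [0.2, -0.5, -1.3]
grip_width: 25.9
finger_force: 30.0
```

```bash
python3 -m creep '[{"hand":0,"tx":0.0065,"ty":0,"tz":0.019,"spin":0},{"hand":0,"tx":0.0065,"ty":0,"tz":0.019,"spin":0},{"hand":0,"tx":0.005,"ty":0,"tz":0.016,"spin":0},{"hand":0,"tx":-0.003,"ty":0,"tz":0,"spin":0},{"hand":0,"tx":-0.0035,"ty":0,"tz":0,"spin":0}]';python3 -m creep '[{"hand":0,"tx":0,"ty":0,"tz":0,"spin":0}]';python3 -m creep '[{"hand":0,"tx":-0.006,"ty":0,"tz":-0.016,"spin":0},{"hand":0,"tx":-0.007,"ty":0,"tz":-0.019,"spin":0},{"hand":0,"tx":-0.007,"ty":0,"tz":-0.019,"spin":0},{"hand":0,"tx":0,"ty":0,"tz":-0.01,"spin":0},{"hand":0,"tx":0,"ty":0,"tz":0,"spin":0}]'; python3 - <<'E'
from meas import *
s=cams.capture("side");o=get_obs();p=o["tool_pos"];print(p)
pickle.dump(s,open("l4.pkl","wb"))
g=s["color"].astype(int).sum(2)//3
q=proj(s,p+[0,0,-20]).astype(int);c0=q[0]-12
print('   ',' '.join('%3d'%v for v in range(c0,c0+36)))
for r in range(q[1]-12,q[1]+28,1): print(r,' '.join('%3d'%v for v in g[r,c0:c0+36]))
E
```

```text
time: 12.0
tool_pos: [487.1, 254.3, 161.2]
tcp_rot: [-3.141, -0.004, 0.183]
contact_force: [4.1, 1.2, -2.6]
grip_width: 25.6
finger_force: 30.0
time: 12.12
tool_pos: [486.5, 254.2, 161.4]
tcp_rot: [-3.141, -0.003, 0.183]
contact_force: [3.4, 1.8, 0.1]
grip_width: 26.1
finger_force: 30.0
time: 12.75
tool_pos: [466.1, 250.3, 224.7]
tcp_rot: [-3.141, -0.001, 0.183]
contact_force: [-0.4, -0.3, -2.1]
grip_width: 25.8
finger_force: 30.0
[465.90074646 250.12480662 223.89039478]
    216 217 218 219 220 221 222 223 224 225 226 227 228 229 230 231 232 233 234 235 236 237 238 239 240 241 242 243 244 245 246 247 248 249 250 251
98 123 125 123 123 122 125 123 123 115 102  94  86  69  64  63  59  63  61  62  58  59  66  73  97 116 127 127 129 129 127 130 131 132 129 125 131
99 123 122 125 124 122 124 126 123 122 115 110 101  80  65  62  58  60  56  57  62  58  62  68  83 104 121 128 130 129 130 128 134 132 131 133 132
100 125 123 127 124 123 126 126 126 123 119 121 111  94  71  62  58  57  57  59  58  59  61  64  74  93 113 123 125 128 128 132 132 131 131 131 132
101 127 123 123 124 124 123 125 12
[... 4741 characters left out ...]
 125 127 125 128 126 125 123 128 125 129 124 126 127 126 125 128 123 123 121 118 118 117 117 117 116 116 116
134 128 128 129 128 126 124 126 126 124 126 125 124 126 125 127 123 125 124 124 126 126 125 127 124 124 128 125 120 118 118 119 118 120 118 119 119
135 124 126 124 126 127 127 124 126 126 125 127 128 126 127 125 122 124 123 126 125 124 124 128 127 125 125 123 119 118 117 118 117 122 123 122 118
136 127 127 127 127 127 125 125 124 126 126 126 127 122 127 126 126 128 124 123 128 125 125 123 125 124 124 123 119 121 120 121 123 132 135 131 127
137 124 124 128 125 125 126 125 126 127 126 124 126 126 125 127 123 124 128 126 126 124 125 124 123 121 125 124 125 128 135 135 142 149 151 145 129
```

```bash
python3 - <<'E'
from ang import *
s=pickle.load(open("l4.pkl","rb"));p=np.array([465.9,250.2,224.])
mid=[((237.9+245.3)/2,114),((239.25+246.25)/2,116),((240.4+247.55)/2,118),((241.35+248.7)/2,120)]
ang(mid,p,.183,s)
Q=ang([(238.0,106),(249.2,127)],p,.183,s);print(np.linalg.norm(Q[1]-Q[0]))
x=np.array([np.cos(.183),np.sin(.183),0]);F=Q[1]
for th in (16,18,20,22,24):
    n=-np.sin(np.radians(th))*x+np.array([0,0,np.cos(np.radians(th))]);O=F+20*n
    w=np.cross(n,(O-(-np.array(s["R"]).T@s["t"])));w/=np.linalg.norm(w)
    e=[proj(s,O+n*z+sg*9*w) for sg in(-1,1) for z in(8,48)];sl=[((a-b)[0]/(a-b)[1]).round(3) for a,b in((e[0],e[1]),(e[2],e[3]))]
    ci=np.array([proj(s,O+n*58+18*(np.cos(f)*np.cross(n,w)+np.sin(f)*w)) for f in np.linspace(0,6.28,60)]);print(th,"edge slopes",sl,"collar-foot dx",(proj(s,F)[0]-(ci.min(0)+ci.max(0))[0]/2).round(2))
E
```

```text
[[35.4, 182.1], [38.2, 175.2], [41.2, 168.1], [43.7, 161.1]] tilt 21.632859794226476 axis at G z: a=0 at z 271.5301739228955
[[27.3, 208.6], [54.2, 135.6]] tilt 20.205098195316594 axis at G z: a=0 at z 282.8651134933246
77.77562841111325
16 edge slopes [np.float64(0.411), np.float64(0.428)] collar-foot dx 9.28
18 edge slopes [np.float64(0.464), np.float64(0.481)] collar-foot dx 10.2
20 edge slopes [np.float64(0.518), np.float64(0.537)] collar-foot dx 11.11
22 edge slopes [np.float64(0.576), np.float64(0.595)] collar-foot dx 12.02
24 edge slopes [np.float64(0.637), np.float64(0.657)] collar-foot dx 12.9
```

The tilt is now about 20.5° (collar-to-foot line 20.2°, stem edges about 21°). Back to the ring.

```bash
python3 -m creep '[{"hand":0,"tx":0,"ty":0,"tz":-0.03,"spin":0},{"hand":0,"tx":0,"ty":0.03,"tz":-0.03,"spin":0},{"hand":0,"tx":0.001,"ty":0.045,"tz":0,"spin":0},{"hand":0,"tx":0.001,"ty":0.045,"tz":0,"spin":0},{"hand":0,"tx":0.001,"ty":0.045,"tz":0,"spin":0}]'; python3 -m creep '[{"hand":0,"tx":0.001,"ty":0.045,"tz":0,"spin":0},{"hand":0,"tx":0.001,"ty":0.045,"tz":0,"spin":0},{"hand":0,"tx":0.001,"ty":0.045,"tz":0,"spin":0},{"hand":0,"tx":0.001,"ty":0.045,"tz":0,"spin":0},{"hand":0,"tx":0.001,"ty":0.045,"tz":0,"spin":0}]';python3 -m creep '[{"hand":0,"tx":0,"ty":0.0277,"tz":0,"spin":0},{"hand":0,"tx":0,"ty":0,"tz":0.03,"spin":0},{"hand":0,"tx":0,"ty":0,"tz":0.03,"spin":0},{"hand":0,"tx":0,"ty":0,"tz":0.015,"spin":0},{"hand":0,"tx":0,"ty":0,"tz":0,"spin":0}]'; cat > look.py <<'E'
from meas import *
import sys
s=cams.capture("side");o=get_obs();p=o["tool_pos"];print(p,o["contact_force"],o["tcp_rot"])
pickle.dump((s,p),open("l5.pkl","wb"))
g=s["color"].astype(int).sum(2)//3
r0,r1,c0,c1=map(int,sys.argv[1:5])
print('   ',' '.join('%3d'%v for v in range(c0,c1)))
for r in range(r0,r1): print(r,' '.join('%3d'%v for v in g[r,c0:c1]))
E
python3 look.py 216 254 308 340
```

```text
time: 13.42
tool_pos: [498.8, 87.1, 282.9]
tcp_rot: [-3.141, 0.002, 0.183]
contact_force: [0.1, 1.1, -2.1]
grip_width: 25.6
finger_force: 30.0
time: 14.05
tool_pos: [544.6, -133.2, 282.7]
tcp_rot: [-3.14, 0.002, 0.182]
contact_force: [0.2, -0.1, -1.1]
grip_width: 25.6
finger_force: 30.0
time: 14.68
tool_pos: [549.3, -158.8, 207.7]
tcp_rot: [-3.14, 0.002, 0.183]
contact_force: [0.4, -0.4, -1.4]
grip_width: 26.3
finger_force: 30.0
[ 549.98617708 -158.99558135  208.98915763] [-0.52809705  0.11462332 -0.97961662] [-3.14131868e+00  2.84914801e-04  1.82823882e-01]
    308 309 310 311 312 313 314 315 316 317 318 319 320 321 322 323 324 325 326 327 328 329 330 331 332 333 334 335 336 337 338 339
216 118 124 118 108 104 102 101 106 100 101  99 100  98  93  83  85 107 122 128 132 133 139 138 145 162 175 181 184 186 188 186 187
217 115 125 116 109 101 100 101  98 101  94  92  89  83  75  68  73 103 122 132 134 140 146 155 161 173 183 188 188 187 188 189 185
218 110 120 115 109 100 100  92  90  87  82  77  70  70  63  56  65  99 120 133 143 154 166 172 182 185 186 186 187 187 187 186 186
219  91
[... 3912 characters left out ...]
 152 154 170 181 189 190 192 190 191 188
249 192 193 194 193 193 189 194 193 189 191 179 159 154 159 172 183 186 185 182 176 165 156 154 169 179 185 188 191 190 191 189 190
250 190 190 191 193 196 192 190 192 194 190 186 173 159 147 152 162 165 169 164 156 148 155 166 182 186 186 185 189 189 190 190 188
251 190 190 190 193 193 193 193 191 191 190 189 187 173 161 153 150 150 151 153 155 155 168 182 188 189 186 186 187 190 190 188 189
252 185 189 191 192 191 193 194 191 190 194 190 188 186 181 174 163 160 164 170 174 175 184 186 187 187 189 187 187 187 188 189 189
253 188 189 192 190 192 193 192 192 190 190 191 190 191 190 187 184 180 181 184 186 188 187 187 188 186 189 187 185 185 186 188 189
```

```bash
python3 - <<'E'
from ang import *
s,p=pickle.load(open("l5.pkl","rb"))
Q=ang([(319.6,229.3),(320.8,232),(324.6,237.3)],p,.183,s);F=Q[-1]
R=np.array([605.7,-148.9,91.8]);x=np.array([np.cos(.183),np.sin(.183),0]);n=-np.sin(np.radians(20))*x+np.array([0,0,np.cos(np.radians(20))])
d=F-R;print(F,"along n",d@n,"up slope",d@np.array([*(x[:2]*np.cos(.349)),np.sin(.349)]),"across",d@np.cross([0,0,1],x), "a",(F-p)@x,"dz",F[2]-p[2])
E
```

```text
[[38.6, 152.6], [42.1, 142.6], [52.8, 120.7]] tilt 24.336380258004304 axis at G z: a=0 at z 237.02382234943352
[ 601.91356112 -149.38535079  120.67248655] along n 28.43488528375956 up slope 6.2914255104851815 across 0.2118107740533718 a 52.809182395445404 dz -88.31667108281968
```

The foot is about 28 mm off the plate along the normal and about 6 mm too far up-slope. I'll correct the offset and approach, leaving about 9 mm.

```bash
python3 -m creep '[{"hand":0,"tx":-0.003,"ty":0,"tz":0.006,"spin":0},{"hand":0,"tx":0.002,"ty":0,"tz":0.007,"spin":0},{"hand":0,"tx":0.002,"ty":0,"tz":0.007,"spin":0},{"hand":0,"tx":0,"ty":0,"tz":0,"spin":0},{"hand":0,"tx":0,"ty":0,"tz":0,"spin":0}]'; python3 look.py 225 254 310 336
```

```text
time: 15.35
tool_pos: [551.0, -158.9, 189.0]
tcp_rot: [3.142, -0.0, 0.183]
contact_force: [-0.4, 0.6, -2.0]
grip_width: 25.7
finger_force: 30.0
[ 550.99082533 -158.90639337  189.11821471] [ 0.28231972  0.179994   -1.74932247] [ 3.14142063e+00 -3.78274827e-04  1.82664792e-01]
    310 311 312 313 314 315 316 317 318 319 320 321 322 323 324 325 326 327 328 329 330 331 332 333 334 335
225 114 110 107 102 101 101  97  90  84  77  72  68  66  89 134 174 187 191 192 190 191 192 193 190 188 172
226 109 103 103  97  93  88  84  80  73  69  60  49  53  92 140 175 188 189 192 191 191 190 192 189 176 152
227  91  91  89  84  76  73  70  61  62  54  47  43  58 106 154 178 189 191 193 190 194 190 193 186 168 138
228  71  77  73  71  70  63  64  59  51  45  32  42  74 128 166 182 189 191 192 192 192 193 189 181 158 128
229  60  61  61  65  58  61  59  49  39  32  29  48  95 147 176 187 188 190 191 190 189 191 189 182 156 128
230  60  57  62  58  59  49  40  41  34  36  34  56 103 152 181 191 192 188 190 191 191 191 189 181 160 128
231  84  66  59  51  48  41  37  33  41  40  48  69  98 139 170 187 
[... 1715 characters left out ...]
 185 181 173 174 176 171 164 146 140 166 180 188 190
248 194 195 195 193 192 192 191 186 169 149 160 176 186 190 188 189 188 185 181 168 153 152 172 185 191 193
249 194 194 194 193 193 194 192 190 180 161 154 162 174 182 187 188 182 175 169 158 155 169 182 189 188 191
250 194 196 195 193 195 192 191 189 188 175 162 151 155 162 166 168 164 159 148 156 170 182 186 187 189 189
251 194 194 195 194 195 193 192 192 191 187 179 162 153 150 148 152 155 154 157 172 182 186 191 189 188 187
252 191 193 194 194 194 194 192 193 193 191 186 182 176 166 160 166 169 176 178 184 188 190 188 187 188 187
253 190 193 192 194 193 191 195 194 195 193 191 190 186 183 184 182 187 188 191 190 190 190 187 189 187 188
```

```bash
cat > f.py <<'E'
from h import *
import time
x=np.array([np.cos(.183),np.sin(.183),0]);n=-np.sin(np.radians(20))*x+np.array([0,0,np.cos(np.radians(20))])
F=[];P=[]
for i in range(4):
    cams.capture("side");o=get_obs();F.append(o["contact_force"]);P.append(o["tool_pos"])
F=np.array(F);P=np.array(P);print("F.n",(F@n).round(2),"mean",F.mean(0).round(2),"P",P.mean(0).round(1),"P.n",(P.mean(0)@n).round(2))
E
python3 f.py; python3 -m creep '[{"hand":0,"tx":0.0005,"ty":0,"tz":0.0014,"spin":0},{"hand":0,"tx":0.0005,"ty":0,"tz":0.0014,"spin":0},{"hand":0,"tx":0.0005,"ty":0,"tz":0.0014,"spin":0},{"hand":0,"tx":0,"ty":0,"tz":0,"spin":0}]';python3 f.py
```

```text
F.n [-0.93 -1.35 -1.97 -1.35] mean [-0.11  0.2  -1.51] P [ 550.9 -158.9  189.1] P.n 2.33
time: 16.1
tool_pos: [552.2, -158.5, 184.5]
tcp_rot: [-3.141, 0.0, 0.183]
contact_force: [-0.1, -0.7, -1.3]
grip_width: 26.0
finger_force: 30.0
F.n [-1.23 -0.71 -2.03 -1.27] mean [ 0.1   0.22 -1.34] P [ 552.3 -158.6  184.7] P.n -2.33
```

```bash
for i in 1; do python3 -m creep '[{"hand":0,"tx":0.0005,"ty":0,"tz":0.0014,"spin":0},{"hand":0,"tx":0.0005,"ty":0,"tz":0.0014,"spin":0},{"hand":0,"tx":0,"ty":0,"tz":0,"spin":0}]';done;python3 f.py;python3 -m creep '[{"hand":0,"tx":0.0005,"ty":0,"tz":0.0014,"spin":0},{"hand":0,"tx":0,"ty":0,"tz":0,"spin":0}]';python3 f.py
```

```text
time: 16.68
tool_pos: [553.4, -158.5, 181.9]
tcp_rot: [3.142, -0.0, 0.183]
contact_force: [-0.4, 0.5, -0.3]
grip_width: 25.3
finger_force: 30.0
F.n [ 0.06  0.46 -0.52 -0.03] mean [-0.24 -0.11 -0.1 ] P [ 553.4 -158.5  182. ] P.n -5.2
time: 17.12
tool_pos: [553.9, -158.4, 180.5]
tcp_rot: [3.142, -0.0, 0.183]
contact_force: [0.2, -0.4, 0.5]
grip_width: 25.8
finger_force: 30.0
F.n [0.45 0.59 0.94 0.53] mean [-0.31 -0.17  0.55] P [ 553.9 -158.3  180.5] P.n -6.75
```

```bash
python3 -m creep '[{"hand":0,"tx":0.0005,"ty":0,"tz":0.0014,"spin":0},{"hand":0,"tx":0.0005,"ty":0,"tz":0.0014,"spin":0},{"hand":0,"tx":0,"ty":0,"tz":0,"spin":0}]';python3 f.py; python3 f.py; python3 look.py 226 254 308 334
```

```text
time: 17.7
tool_pos: [554.9, -158.1, 177.6]
tcp_rot: [-3.142, -0.0, 0.183]
contact_force: [-0.1, -0.7, 1.4]
grip_width: 25.8
finger_force: 30.0
F.n [1.24 1.77 2.3  1.68] mean [-0.05 -0.12  1.83] P [ 554.8 -158.2  177.8] P.n -9.7
F.n [2.01 0.93 0.54 1.13] mean [ 0.17 -0.24  1.27] P [ 554.8 -158.2  177.8] P.n -9.7
[ 554.80027852 -158.13577988  177.73592722] [-0.54867302 -0.26207513  1.08691547] [-3.14157988e+00 -1.46976998e-04  1.82618284e-01]
    308 309 310 311 312 313 314 315 316 317 318 319 320 321 322 323 324 325 326 327 328 329 330 331 332 333
226 114 106 119 127 119 110 101  92  83  87  95  98 102 103 101 102 105 111 133 148 160 171 174 183 184 181
227 111 100 112 122 119 110 103  99  95  97 101 103 102 101  96  94  96 117 151 176 181 187 188 191 186 173
228 106  89 102 116 114 108 104 103 100 101 100  98  94  90  84  77  77 112 160 181 192 193 189 185 171 150
229 105  84  91 104 110 105 104 100  95  95  93  88  78  72  62  56  69 115 160 183 190 193 192 182 165 134
230 112  84  81  96 104 102  98  94  84  80  73  69  63  53  47  45  78 131 169 185 192 194 190 182 160 132
231 13
[... 1777 characters left out ...]
 181 179 165 148 141 138 139 146 152 142 134 156 175
248 192 195 194 194 194 193 193 193 193 185 165 150 159 176 187 181 177 174 172 172 171 164 147 155 172 184
249 191 194 196 195 197 194 194 194 194 189 179 159 154 160 174 183 184 185 182 177 165 158 155 168 182 186
250 193 193 196 194 197 195 192 194 193 192 189 178 161 152 155 164 166 170 167 156 151 157 170 183 189 190
251 191 193 194 196 194 195 193 194 195 193 190 189 177 163 152 149 148 152 155 154 160 170 184 188 190 188
252 187 189 194 195 195 193 195 194 196 189 194 191 189 180 172 168 162 165 173 175 178 182 188 191 189 188
253 189 192 193 191 193 194 195 194 193 194 196 194 191 190 189 183 182 184 185 190 188 190 188 190 188 189
```

Pressed in by geometry: no contact at P.n -2.33, now -9.70, and the image puts contact near -2.5, so the foot is in about 7.2 mm. The force agrees roughly (2.3 to 2.8 N). The foot sits inside the ring and the stem tilt reads 20 to 21°, so I'm handing in.

```bash
python3 -c "
from plant import close_job
print(close_job())"
```

```text
the job is handed in; nothing more can be done
None
```

The job is handed in: the probe is still gripped, with its foot inside the ring, about 7 mm into its 15 mm travel and square to the plate to within about 1° by the camera, and the verdict is not known to me.

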